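Fetch the ground-glass reference plate for the reader

ROBOT

A 6-joint arm with a two-finger parallel gripper is mounted at the origin on the work surface. World frame = base frame: x ahead of the robot, y to its left, z up, the work surface at z = 0. Lengths are in m, angles in rad, forces in N, time in s.
With the tool pointing down it reaches from about 0.275 to 0.875 m from the base axis. Payload 12.5 kg.
Tool frame: the origin (TCP) lies at the very end of the fingers, on their centre line; the grasp point (between the pads) lies 19 mm behind it; x points along the fingers, y is the direction in which the jaws open and shut, and the axes are right-handed (so a half turn about x gives the same grasp; the last joint's range is limited). The gripper opens to 85 mm and grips with 20 to 120 N. Pads are 22 mm wide; open, the fingers measure 114 mm over their backs; the gripper's body (76 mm by 85 mm) begins 54 mm behind the grasp point. The pads swing forward as they close: fully open they stand 13 mm farther back than shut.
Start: joints at [1.225, 0.351, 1.652, -0, 1.139, -0.085], TCP at [0.142, 0.531, 0.231] pointing down, gripper open.
Joint ranges: [-2.75, 2.75], [-0.79, 2.1], [0.01, 2.65], [-1.57, 4.71], [0.07, 3.14], [-2.87, 2.87]. Speed limits (rad/s): [2.22, 2.22, 2.79, 3.14, 3.14, 3.14].

INTERFACE

Orientations are given as a 3x3 rotation matrix whose columns are the frame's x, y, z axes.
In Python, from bench import manip gives the robot as it stands. Calls block until the motion is done:
- manip.move_ptp(position, orientation): joint-space move of the TCP to a pose.
- manip.move_l(position, attitude=None, max_speed=0.15): straight line of the TCP; attitude=None keeps the orientation; max_speed is the mean speed in m/s.
- manip.move_j(angles): joint-space move.
- manip.set_gripper(opening, effort=None): opening from 0.0 (shut) to 1.0 (fully open); effort is the grip in N (None keeps the last); returns when the fingers have stopped.
- manip.dwell(seconds).
- manip.inverse_kinematics(position, orientation): joint angles nearest the present ones, or None.
- manip.grab_frame(name): name is "scene" or "top" or "wrist"; returns (picture, depth): 480x640x3 uint8, red, green, blue; 480x640 float32, m along the optical axis (not along the pixel's ray), 0 where there is no reading.
- manip.get_calibration(name): a dict with "camera_matrix" (3x3 intrinsics, pixels), "k1" (the pictures are not rectified: a ray, as slopes to the right and down, at radius r is drawn at 1 + k1 r^2 times it, then the intrinsics apply), "R" (3x3) and "t" (3): a world point X has camera coordinates R X + t. Camera axes: x right, y down, z forward; pixel columns grow to the right and rows downward; lengths in m; the calibration is good to about 2 mm. A picture is of the moment at which its call begins: read the wrist's pose just before it. get_calibration takes no time and is no camera call; for the wrist camera it gives the pose at the moment of the call.
A pose or a line that the arm cannot do raises manip.Unreachable and nothing moves.
- manip.sign_off(): hands the job in, once; it reports no verdict.
Trained networks look in the newest picture that a camera, given by its name, has taken for a name from the list of things; names that differ only in an ending like _2 or _b are one class to them, and where a whole thing is asked for, a point or a joint stands for the part that bears it (a point fixed in the world has none). Each returns a list of dicts, best first, with "confidence" (0 to 1); they miss things now and then, are a little off and sometimes report something else, mostly with a low value. They report only what shows in the picture. A call takes as long as a camera call. They do not tell look-alikes from the thing itself.
- manip.look_for(camera, name): "at" ([x, y, z] in m, in world coordinates, good to about 4 mm: the middle of the surface that is visible of it).
Readings, each from a call of its own:
- manip.current_time(): time.
- manip.current_qpos(): joint angles.
- manip.current_joint_vel(): joint speeds.
- manip.current_joint_torque(): joint torques, N m.
- manip.current_ee_pos(): TCP position.
- manip.current_tcp_rot(): TCP orientation.
- manip.current_force(): force on the tool from outside, world axes, zero at the start.
- manip.current_ft_torque(): the same for the moment, N m.
- manip.current_grip_width(): opening from 0.0 (shut) to 1.0 (fully open).
Only numpy, scipy, OpenCV 4.12 (cv2) and the standard library are available. Lean on these libraries where they do the work, as an engineer would, in place of code of your own. Each camera call takes 0.05 s, during which the arm holds its last target. There are 200 camera calls.

TASK

Draw the solid glass plate out from under the keeper's clear dust cover: reach in at a slant, press lightly on its showing front end and pull it along its lane until it meets the front stop, without leaning on it (glass cracks). Then pick it up by its two long edges, set it down gently, not dropped, flat and lengthwise on the reader's raised window block, centred between the two end lips, and let go. Leave the aluminium frame in its lane and the other things on the bench where they are.

Things in the scene. Friction and masses are not known exactly. Their poses are not given: they have to be found in the camera images.
- glass_center (a point): Centre of the loose ground-glass plate: solid, pale frosted, 100 (x) x 50 (y) x 6 mm, 56 to 104 g. It lies flat in either lane of the keeper, x along the lane; the lane's walls cover its long edges, so there it can only be drawn by friction on its top. Friction on the keeper about 0.3, less than under fingertips. Breaks if pressed on the keeper with over 30 N; 6 to 15 N is plenty.
- frame_center (a point): Centre of the loose aluminium frame, outside also 100 x 50 x 6 mm but with a 60 x 26 mm rectangular opening; it lies in the other lane and stays there.
- keeper_mid (a point): Point on the fixed grey keeper, midway between its two lanes, at lane floor height (30 mm above the bench), at the mouths of the lane walls. Keeper x points along the lanes to the closed back. Lane centre lines: y = +55 and -55 mm. Behind x = 0 the side walls stand 7 mm above the floor, 53 mm apart, 9 mm thick; back wall at x = 125 mm. Plates start centred at x = 57 to 63 mm (front edges at x = 7 to 13 mm).
- cover_front (a point): Middle of the front upper edge of the keeper's fixed clear cover, 134 mm above the bench, 36 mm behind the wall mouths. The cover (188 mm wide, walls 4 mm, top inside 130 mm above the bench) roofs both lanes behind this edge and is open in front; only the front 23 to 29 mm of the plates shows. A gripper held upright over that strip strikes the cover; leaning back towards the front by 30 to 40 degrees clears it.
- out_left (a point): Where a plate's centre lies when drawn out against the front stop of the y = +55 mm lane (40 mm in front of the wall mouths). In front of the mouths the floor goes on level as a bare tongue 30 mm wide, ending at a front stop 4 mm high, 50 mm ahead of this point; a plate overhangs the tongue 10 mm each side, 30 mm above the bench (a 12 mm high foot bar lies under its front 10 mm).
- out_right (a point): The same point of the other lane, y = -55 mm.
- window (a point): Centre of the top of the reader's raised window block, 68 mm above the bench. The reader is a fixed grey instrument, 250 x 180 mm, flat blue-edged screen on its -x side. The block is 130 long (x), 34 wide (y), 28 mm above the casing; 4 mm high end lips at x = +-55 mm. The plate lies lengthwise between them, its centre 3 mm above this point, overhanging the block 8 mm each side.
- dish: Bystander, to be left alone: clear round dish, 60 mm wide, 14 mm high; origin under its centre.
- jar: Bystander, to be left alone: small jar, 40 mm wide, 50 mm high; origin under its centre.
- weight: Bystander, to be left alone: brass balance weight, 28 mm wide, 34 mm high; origin under its centre.
- meter: Bystander, to be left alone: grey pocket meter, 140 x 65 x 25 mm; origin under its centre.
- spatula: Bystander, to be left alone: steel spatula, 180 mm long, lying; origin under its centre.
- case: Bystander, to be left alone: blue-grey cell case, 100 x 70 x 35 mm; origin under its centre.
- vial: Bystander, to be left alone: capped sample vial, 25 mm wide, 58 mm high; origin under its centre.
Things that resemble listed ones, but are neither listed nor needed, are in the scene too. What is shaped like the part that bears glass_center but yellow is not meant.

How it is judged:
On the way, in this order (a step that is already met when the one before it is completed fails the run):
1. the glass plate has been drawn along its lane to the front stop (centre within 6 mm of its place there), lying flat on the keeper (x of glass_center in the frame of keeper_mid between -0.046 and -0.034 m and z of glass_center in the frame of keeper_mid below 0.006 m and angle between glass_center's own z axis and vertical below 0.06 rad), for 0.1 s.
2. the plate is held by the fingers low over the window block (underside less than 6 mm above it), slowly (horizontal distance between glass_center and window below 0.015 m and z of glass_center in the frame of window below 0.009 m and contact force between the fingers and glass above 0.5 N and linear speed of glass below 0.1 m/s), for 0.1 s.
At the end, for the whole second after the job is handed in: the glass plate lies still and flat (within 0.04 rad) on the window block between the end lips, its centre within 7 mm of the window's centre along and across the block, its length along the block within 0.12 rad; the aluminium frame is within 15 mm of where it began (x of glass_center in the frame of window between -0.007 and 0.007 m and y of glass_center in the frame of window between -0.007 and 0.007 m and z of glass_center in the frame of window between 0.001 and 0.005 m and angle between the x axis of glass_center and the x axis of window, either way round below 0.12 rad and angle between glass_center's own z axis and vertical below 0.04 rad and linear speed of glass below 0.02 m/s and distance of frame_center from where it was at the start of the episode below 0.015 m); the robot touches nothing.
It fails at once if the glass plate is pressed on the keeper with more than 30 N (contact force between glass and keeper above 30 N).
It fails at once if the glass plate is set on the reader with more than 30 N (contact force between glass and reader above 30 N).
It fails at once if the aluminium frame is moved by more than 15 mm (distance of frame_center from where it was at the start of the episode above 0.015 m).
It fails at once if a bystander on the bench is moved by more than 30 mm (distance of any of dish, jar, weight, meter, spatula, case, vial from where it was at the start of the episode above 0.03 m).
It also fails if it takes over 61 s, if anything falls off the work surface, if the arm or the gripper's body presses on something with over 40 N, if the wrist force passes 120 N, or if a joint passes its speed limit or range.

## Working session

There is one attempt and no reset: what is moved stays moved. The work goes in short steps, each a Python script; the robot and the scene stay as the last script left them, time stands still between calls to the robot, and variables do not carry over. Pictures are saved under pics/ and viewed, about 8 in all and at most 12, crops included, and the job is handed in when it is done.

```bash
mkdir -p pics; ls; cat > h.py <<'E'
import numpy as np, cv2
from bench import manip as m
def pix2world(c,uv,d):
    K=np.array(c["camera_matrix"]);k=c["k1"]
    y=(np.array(uv,float)-K[:2,2])/[K[0,0],K[1,1]]
    x=y.copy()
    for _ in range(20): x=y/(1+k*(x@x))
    return np.array(c["R"]).T@(np.append(x,1)*d-np.array(c["t"]))
def ray(c,uv):
    o=pix2world(c,uv,0); p=pix2world(c,uv,1); return o,p-o
def proj(c,X):
    p=np.array(c["R"])@np.array(X)+np.array(c["t"]); s=p[:2]/p[2]; K=np.array(c["camera_matrix"])
    return s*(1+c["k1"]*(s@s))*[K[0,0],K[1,1]]+K[:2,2]
def shot(n,f):
    p,d=m.grab_frame(n); cv2.imwrite(f"pics/{f}.png",p[...,::-1]); np.save(f"pics/{f}.npy",d); return p,d
E
python3 - <<'E'
from h import *
print(m.current_time())
for n in("scene","top"):
    shot(n,n+"0"); c=m.get_calibration(n); print(n,np.round(c["R"],3).tolist(),np.round(c["t"],3),c["k1"])
    for t in "glass_center frame_center keeper_mid cover_front out_left out_right window dish jar weight meter spatula case vial".split():
        print(n,t,[(np.round(r["at"],3).tolist(),round(r["confidence"],2)) for r in m.look_for(n,t)[:3]])
print(m.current_time())
E
```

```text
pics
0.0
scene [[-0.643, 0.766, -0.015], [0.608, 0.498, -0.618], [-0.466, -0.407, -0.786]] [ 0.272 -0.209  1.523] -0.04406201428565163
scene glass_center [([0.199, -0.323, 0.004], 0.64), ([0.429, 0.493, 0.025], 0.51)]
scene frame_center []
scene keeper_mid [([0.654, -0.165, 0.107], 0.6)]
scene cover_front [([0.655, -0.162, 0.102], 0.91)]
scene out_left [([0.656, -0.161, 0.106], 0.6), ([0.629, 0.472, 0.029], 0.51)]
scene out_right [([0.657, -0.166, 0.111], 0.89), ([0.707, 0.009, 0.027], 0.48), ([0.579, 0.022, 0.046], 0.4)]
scene window [([0.624, 0.216, 0.044], 0.94), ([0.659, -0.164, 0.108], 0.41)]
scene dish [([0.623, 0.216, 0.042], 0.54), ([0.48, -0.456, 0.006], 0.5)]
scene jar [([0.582, 0.021, 0.044], 0.55)]
scene weight [([0.71, 0.011, 0.027], 0.68), ([0.655, -0.162, 0.103], 0.55)]
scene meter [([0.43, 0.494, 0.022], 0.64)]
scene spatula [([0.479, -0.454, 0.005], 0.62), ([0.66, -0.16, 0.108], 0.53)]
scene case [([0.628, 0.471, 0.031], 0.63)]
scene vial [([0.625, 0.21, 0.041], 0.67), ([0.656, -0.483, 0.031], 0.65)]
top [[0.007, -1.0, 0.003], [-0.986, -0.008, -0.168], [0.168, -0.001, -0.986]] [0.007 0.452 1.324] -0.10981978878998944
top glass_center [([0.2, -0.318, 0.005], 0.73), ([0.613, -0.142, 0.038], 0.52)]
top frame_center []
top keeper_mid [([0.626, -0.199, 0.131], 0.56)]
top cover_front [([0.631, -0.196, 0.13], 0.97)]
top out_left [([0.623, -0.196, 0.13], 0.67)]
top out_right [([0.624, -0.199, 0.134], 0.82)]
top window [([0.595, 0.198, 0.041], 0.91), ([0.611, -0.143, 0.036], 0.36)]
top dish [([0.454, 0.002, 0.015], 0.91), ([0.605, -0.256, 0.039], 0.27)]
top jar [([0.566, 0.017, 0.056], 0.77), ([0.61, -0.252, 0.04], 0.44)]
top weight [([0.697, 0.01, 0.023], 0.64)]
top meter [([0.414, 0.491, 0.023], 0.87), ([0.611, -0.142, 0.035], 0.28)]
top spatula [([0.483, -0.457, 0.006], 0.82)]
top case [([0.618, 0.463, 0.036], 0.78), ([0.455, -0.001, 0.015], 0.2)]
top vial [([0.64, -0.482, 0.039], 0.41)]
1.5
```

View pics/top0.png

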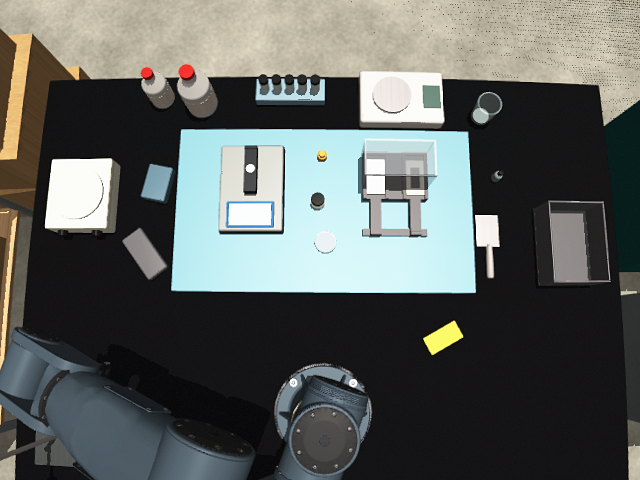

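View pics/scene0.png

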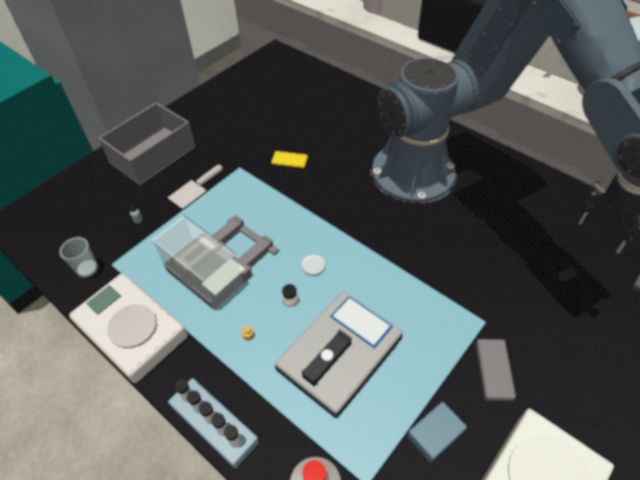

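The top view shows the frosted glass in the left lane (375,176) and the frame with its opening in the right lane (415,180). The tongues run down to the stops at row ~232. The reader block is at (250,170), and the yellow decoy is at (443,337). Next I'll take close wrist views of both sites.

```bash
python3 - <<'E'
from h import *
R0=m.current_tcp_rot(); print(np.round(R0,3).tolist())
c=m.get_calibration("wrist"); Rc=np.array(c["R"]);cp=-Rc.T@np.array(c["t"])
print("cam in tcp",np.round(np.array(R0).T@(cp-np.array(m.current_ee_pos())),3),np.round(np.array(R0).T@Rc.T,3).tolist(),np.round(c["camera_matrix"],1).tolist())
D=np.array([[0,0,1],[0,1,0],[-1,0,0.]])
D2=D@np.diag([1,-1,-1.])
for n,P in (("w1",(.46,.2,.36)),("w2",(.56,.2,.36)),("k1",(.44,-.18,.36)),("k2",(.50,-.18,.36))):
    for O in ((D,D2)):
        q=m.inverse_kinematics(P,O); print(n,None if q is None else np.round(q,2))
    m.move_ptp(P,D); m.dwell(.2)
    cc=m.get_calibration("wrist"); shot("wrist",n); np.save(f"pics/{n}_c.npy",cc,allow_pickle=True)
    for t in (["window"] if n[0]=="w" else ["glass_center","frame_center","keeper_mid","cover_front","out_left"]):
        print(n,t,[(np.round(r["at"],3).tolist(),round(r["confidence"],2)) for r in m.look_for("wrist",t)[:2]])
print(m.current_time(),m.current_force())
a=[cv2.resize(cv2.imread(f"pics/{n}.png"),(400,300)) for n in("w1","w2","k1","k2")]
cv2.imwrite("pics/mosaic.png",np.vstack([np.hstack(a[:2]),np.hstack(a[2:])]))
E
```

```text
[[-0.0, 0.258, 0.966], [-0.0, 0.966, -0.258], [-1.0, -0.0, -0.0]]
cam in tcp [-0.143 -0.001 -0.072] [[0.0, -0.278, 0.96], [1.0, -0.001, -0.0], [0.001, 0.96, 0.278]] [[334.9, 0.0, 321.6], [0.0, 334.9, 236.9], [0.0, 0.0, 1.0]]
w1 [ 0.32  0.15  1.59 -0.    1.4  -1.25]
w1 [ 0.32  0.15  1.59 -0.    1.4   1.89]
w1 window [([0.586, 0.202, 0.039], 0.94)]
w2 [ 0.26  0.34  1.35 -0.    1.45 -1.31]
w2 [ 0.26  0.34  1.35 -0.    1.45  1.84]
w2 window [([0.588, 0.198, 0.038], 0.57)]
k1 [-0.49  0.1   1.65 -0.    1.39 -2.06]
k1 [-0.49  0.1   1.65 -0.    1.39  1.08]
k1 glass_center [([0.209, -0.337, 0.004], 0.95), ([0.456, -0.007, 0.013], 0.75)]
k1 frame_center [([0.621, -0.253, 0.038], 0.95)]
k1 keeper_mid [([0.623, -0.203, 0.041], 0.65)]
k1 cover_front [([0.624, -0.205, 0.045], 0.8)]
k1 out_left [([0.623, -0.205, 0.04], 0.7)]
k2 [-0.43  0.21  1.52 -0.    1.41 -2.  ]
k2 [-0.43  0.21  1.52 -0.    1.41  1.14]
k2 glass_center [([0.619, -0.142, 0.034], 0.6)]
k2 frame_center [([0.61, -0.254, 0.039], 0.66)]
k2 keeper_mid [([0.626, -0.2, 0.133], 0.76)]
k2 cover_front [([0.628, -0.203, 0.136], 0.75)]
k2 out_left [([0.626, -0.202, 0.13], 0.77)]
7.15 [ 0.23422288 -0.45213153  0.08049132]
```

View pics/mosaic.png

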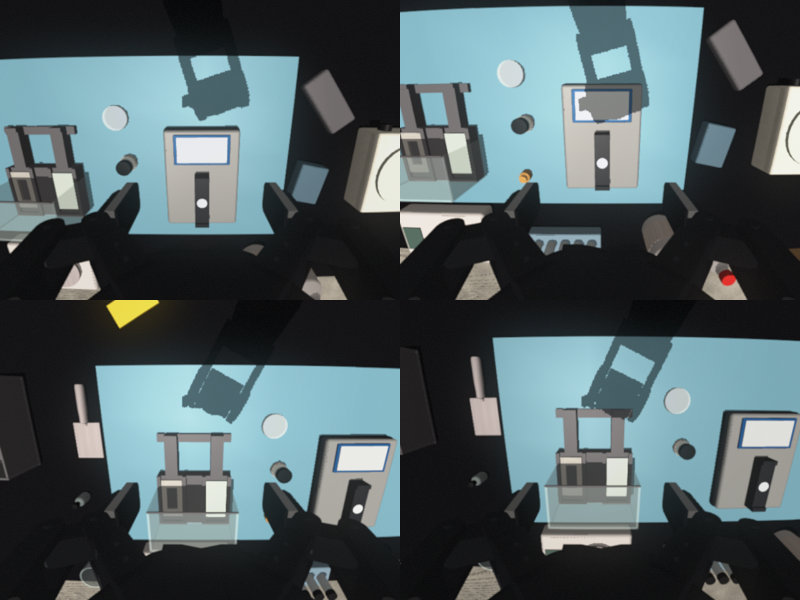

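Wrist views (image down = +x, right = +y): the dark block with its white disc is on the reader, and glass and frame are in the keeper under the cover, with both lanes nearly along world x. Now I'll fit geometry from the depth clouds.

```bash
cat >> h.py <<'E'
def cloud(d,c):
    K=np.array(c["camera_matrix"]); v,u=np.mgrid[:480,:640]
    n=cv2.undistortPoints(np.stack([u,v],-1).reshape(-1,1,2).astype(float),K,np.array([c["k1"],0,0,0.])).reshape(480,640,2)
    P=np.dstack([n*d[...,None],d])-np.array(c["t"]); X=P@np.array(c["R"]); X[d<=0]=np.nan; return X
def view(n):
    if n.startswith(("top","scene")): c=m.get_calibration(n.rstrip("0123456789"))
    else: c=np.load(f"pics/{n}_c.npy",allow_pickle=True).item()
    return cv2.imread(f"pics/{n}.png"),cloud(np.load(f"pics/{n}.npy"),c),c
E
python3 - <<'E'
from h import *
fig=[]
for n in("w1","w2","k2","k1","top0"):
    im,X,c=view(n); x,y,z=X[...,0],X[...,1],X[...,2]
    g=im.max(2)
    b=(abs(x-.6)<.13)&(abs(y-.2)<.11)&(z>.058)&(z<.08)
    if b.sum()>50:
        p=X[b]; r=cv2.minAreaRect(p[:,:2].astype(np.float32)*1000)
        top=X[b&(z<.0705)]
        w=X[(abs(x-.62)<.05)&(abs(y-.2)<.03)&(z>.058)&(z<.08)&(im.min(2)>150)]
        lip=X[b&(z>.0705)]
        print(n,"block",np.round(r[0],1),np.round(r[1],1),round(r[2],2),"z",np.round(np.median(top[:,2]),4),"disc",np.round(w.mean(0),4),len(w),"lips",[np.round(lip[s].mean(0),4).tolist() for s in(lip[:,0]<r[0][0]/1000,lip[:,0]>=r[0][0]/1000)])
        cs=X[(abs(x-.6)<.15)&(abs(y-.2)<.12)&(z>.03)&(z<.05)]; rr=cv2.minAreaRect(cs[:,:2].astype(np.float32)*1000); print("  casing",np.round(rr[0],1),np.round(rr[1],1),round(rr[2],2))
    k=(x>.4)&(x<.75)&(abs(y+.2)<.13)&(z>.024)&(z<.045)
    if k.sum()>50:
        p=X[k]; r=cv2.minAreaRect(p[:,:2].astype(np.float32)*1000); print(n,"keeper",np.round(r[0],1),np.round(r[1],1),round(r[2],2),np.round(np.percentile(p,[0,1,99,100],axis=0),4).tolist())
        gl=k&(g>190); 
        for s,nm in((-1,"R"),(1,"L")):
            q=X[k&(s*(y+.2)>.0)]
            t=q[(q[:,2]<.0325)&(q[:,0]<.585)]; 
            if len(t): print("  tongue",nm,np.round(np.percentile(t,[1,50,99],axis=0),4).tolist(),len(t))
        if gl.sum(): print("  bright",np.round(np.percentile(X[gl],[1,50,99],axis=0),4).tolist(),gl.sum())
    cv=X[(x>.55)&(x<.75)&(abs(y+.2)<.13)&(z>.12)&(z<.14)]
    if len(cv): r=cv2.minAreaRect(cv[:,:2].astype(np.float32)*1000); print("  cover",np.round(r[0],1),np.round(r[1],1),round(r[2],2),np.median(cv[:,2]))
im=view("k2")[0]; cv2.imwrite("pics/k2crop.png",cv2.resize(im[150:420,200:420],None,fx=2.2,fy=2.2,interpolation=cv2.INTER_CUBIC))
E
```

```text
w1 block [647.6 201.3] [132.3  33.6] 0.5 z 0.0682 disc [0.6479 0.2016 0.0684] 203 lips [[0.587, 0.201, 0.0721], [0.7077, 0.2019, 0.0722]]
  casing [601.6 201.2] [244.4 176.9] 0.18
w1 keeper [ 591.7 -196.9] [235.  188.3] 0.28 [[0.474, -0.291, 0.024], [0.4759, -0.2882, 0.0248], [0.6849, -0.104, 0.0427], [0.7088, -0.1024, 0.045]]
  tongue R [[0.4749, -0.279, 0.0243], [0.5375, -0.2489, 0.0301], [0.5845, -0.2036, 0.0322]] 1575
  tongue L [[0.4746, -0.1966, 0.0244], [0.5398, -0.1416, 0.0301], [0.5842, -0.1087, 0.0322]] 1602
  bright [[0.586, -0.2738, 0.0342], [0.6056, -0.1519, 0.0362], [0.6469, -0.1191, 0.038]] 1042
  cover [ 658.6 -175.9] [102.1 148.1] 0.4 0.1341734557774053
w2 block [647.3 201.3] [130.7  33.8] 0.49 z 0.0681 disc [0.6481 0.2017 0.0683] 251 lips [[0.587, 0.2012, 0.0721], [0.7074, 0.2022, 0.0721]]
  casing [602.2 201.2] [243.2 176.9] 0.19
w2 keeper [ 592.4 -196.1] [187.8 236.4] 89.75 [[0.4744, -0.2902, 0.024], [0.477, -0.2824, 0.0248], [0.6931, -0.1037, 0.0415], [0.711, -0.1023, 0.045]]
  tongue R [[0.4789, -0.2772, 0.0245], [0.5394, -0.2478, 0.0301], [0.5841, -0.2034, 0.03
[... 1626 characters left out ...]
5383300996
top0 block [647.7 202.1] [132.1  35.6] 0.18 z 0.0678 disc [0.6462 0.2024 0.0686] 68 lips [[0.6102, 0.2005, 0.0726], [0.6855, 0.2019, 0.0725]]
  casing [601.9 201.9] [249.9 177.4] 0.11
top0 keeper [ 590.4 -197.1] [187.2 234.4] 89.75 [[0.4729, -0.2908, 0.024], [0.475, -0.2853, 0.0247], [0.6402, -0.1084, 0.0425], [0.708, -0.1038, 0.0442]]
  tongue R [[0.4739, -0.2778, 0.0242], [0.5403, -0.2515, 0.0297], [0.5837, -0.2031, 0.0324]] 354
  tongue L [[0.4766, -0.1974, 0.0245], [0.5427, -0.1446, 0.0297], [0.5845, -0.1228, 0.0324]] 374
  bright [[0.5035, -0.2764, 0.0268], [0.6028, -0.1527, 0.0363], [0.6379, -0.1189, 0.0428]] 453
  cover [ 660.4 -198.7] [104.3 189.4] 0.04 0.13470608452173105
```

View pics/k2crop.png

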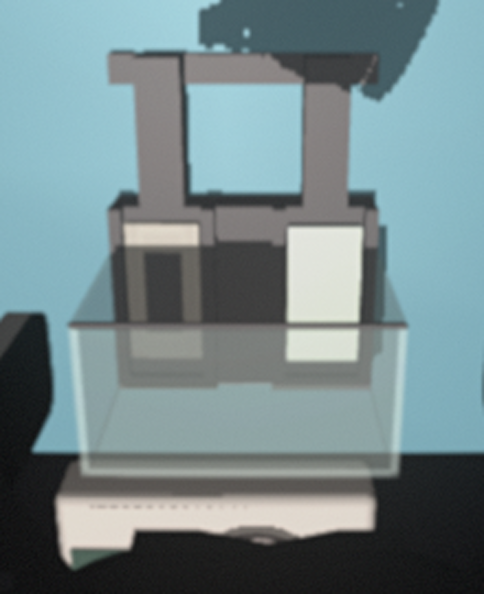

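Measured points, all agreeing with the stated sizes:

| Item | Position |
|---|---|
| Window | (0.648, 0.2015, 0.068), yaw about 0.4° |
| Cover front edge | x ≈ 0.608, so the lane mouths are at ≈ 0.572 |
| Stop face | ≈ 0.482 |
| Left lane | y ≈ -0.143 |
| Glass front edge | ≈ 0.586 |

Next is the slanted approach and a gentle press.

```bash
cat >> h.py <<'E'
th=np.radians(38); s,c_=np.sin(th),np.cos(th)
T=np.array([[s,0,c_],[0,1,0],[-c_,0,s]])
E
python3 - <<'E'
from h import *
Y=-.143
for P in ((.50,Y,.12),(.605,Y,.043),(.49,Y,.043)): 
    q=m.inverse_kinematics(P,T); print(None if q is None else np.round(q,2))
m.set_gripper(0.0,30)
m.move_ptp((.50,Y,.13),T); m.move_l((.605,Y,.055),max_speed=.12); m.dwell(.2)
f0=np.array(m.current_force()); print(m.current_time(),f0)
z=.055
while z>.036:
    z-=.001 if z>.0465 else .0005
    m.move_l((.605,Y,z),max_speed=.02); f=np.array(m.current_force())-f0
    if abs(f).max()>1: print(round(z,4),np.round(f,2),np.round(m.current_ee_pos(),4))
    if f[2]>7: break
np.save("f0.npy",f0); print(m.current_time(),z)
E
```

```text
[-0.53  0.34  2.23  1.64  0.32  2.64]
[-0.41  0.62  2.01  1.99  0.27  2.38]
[-0.54  0.53  2.27  2.21  0.41  2.02]
13.2667 [ 0.82848358 -0.49677507 -0.34502432]
0.054 [-0.29  1.4   0.23] [ 0.6049 -0.143   0.054 ]
0.053 [-0.17  0.32  1.27] [ 0.605  -0.143   0.0529]
0.052 [-1.27 -0.4   0.03] [ 0.605  -0.143   0.0519]
0.05 [-1.06  0.94  0.45] [ 0.605  -0.143   0.0499]
0.049 [-1.54  0.11  0.79] [ 0.605  -0.143   0.0489]
0.047 [-2.17  0.48  0.55] [ 0.605  -0.143   0.0469]
0.046 [-1.78  0.13  0.56] [ 0.605  -0.143   0.0459]
0.0455 [-1.08  1.36  0.65] [ 0.605  -0.143   0.0455]
0.045 [-1.3   0.31  0.28] [ 0.605 -0.143  0.045]
0.0445 [-1.12  0.5   0.65] [ 0.605  -0.143   0.0445]
0.0435 [-1.39 -0.2  -0.61] [ 0.605  -0.143   0.0435]
0.0425 [0.27 0.61 1.32] [ 0.605  -0.143   0.0425]
0.0405 [-1.84  1.35  4.2 ] [ 0.6053 -0.1431  0.0409]
0.04 [-3.95 -0.04  8.81] [ 0.6055 -0.1431  0.0408]
18.5167 0.03999999999999999
```

Contact is at about 9 N. Now I'll drag in short segments with force trimming.

```bash
python3 - <<'E'
from h import *
Y=-.143; f0=np.load("f0.npy"); z=.040; x=.605
while x>.496:
    x-=.006
    m.move_l((x,Y,z),max_speed=.04); f=np.mean([np.array(m.current_force()) for _ in range(2)],0)-f0
    print(round(x,3),round(z,4),np.round(f,1))
    if f[2]>20: z+=.001
    elif f[2]>12: z+=.0003
    elif f[2]<6: z-=.0003
    z=max(z,.0385)
    if f[0]>8.5 : print("stop?"); break
print(m.current_time()); p=m.current_ee_pos(); print(p)
E
```

```text
0.599 0.04 [-3.6  0.7 10.3]
0.593 0.04 [-4.5  0.8 11.6]
0.587 0.04 [-4.5  0.1 11. ]
0.581 0.04 [-4.4  1.1 11.2]
0.575 0.04 [-4.5  0.9 11.9]
0.569 0.04 [-4.6  0.9 12.6]
0.563 0.0403 [-4.8  1.1 12.2]
0.557 0.0406 [-3.7  0.7  9.5]
0.551 0.0406 [-5.   1.2  9.6]
0.545 0.0406 [-4.4  1.6 11.1]
0.539 0.0406 [-4.9  0.3 11.2]
0.533 0.0406 [-4.6  0.7 10.7]
0.527 0.0406 [-4.3  0.6 11. ]
0.521 0.0406 [-4.9  1.  11.1]
0.515 0.0406 [-4.2  0.4 11.7]
0.509 0.0406 [-3.3  0.4 11.4]
0.503 0.0406 [-4.1  0.9 12.4]
0.497 0.0409 [-5.4  1.2  9.9]
0.491 0.0409 [-0.2  0.6  0.4]
24.2167
[ 0.48991222 -0.14279396  0.04030031]
```

```bash
python3 - <<'E'
from h import *
m.move_l((.470,-.143,.09),max_speed=.15)
D=np.array([[0,0,1],[0,1,0],[-1,0,0.]])
m.set_gripper(1.0,30)
m.move_ptp((.45,-.15,.33),D); m.dwell(.2)
cc=m.get_calibration("wrist"); im,d=shot("wrist","g1"); np.save("pics/g1_c.npy",cc,allow_pickle=True)
for t in("glass_center","frame_center"): print(t,[(np.round(r["at"],3).tolist(),round(r["confidence"],2)) for r in m.look_for("wrist",t)[:2]])
shot("top","top1"); print(m.current_time(), np.round(m.current_qpos(),2))
for n in("g1","top1"):
    im,X,c=view(n); x,y,z=X[...,0],X[...,1],X[...,2]
    k=(x>.46)&(x<.60)&(abs(y+.143)<.045)&(z>.0335)&(z<.040)&(im.min(2)>120)
    r=cv2.minAreaRect(X[k][:,:2].astype(np.float32)*1000); print(n,"glass",np.round(r[0],1),np.round(r[1],1),round(r[2],2),np.median(X[k][:,2]),np.round(np.percentile(X[k],[1,99],axis=0),4).tolist())
im=view("g1")[0]; cv2.imwrite("pics/g1crop.png",cv2.resize(im[150:450,150:470],None,fx=2,fy=2))
E
```

```text
glass_center [([0.217, -0.347, 0.003], 0.93), ([0.533, -0.143, 0.036], 0.67)]
frame_center [([0.619, -0.254, 0.037], 0.76)]
29.4667 [-0.42  0.12  1.7   0.    1.32 -1.99]
g1 glass [ 530.3 -138.1] [107.2  59.8] 0.63 0.03606885494590488 [[0.4785, -0.1675, 0.034], [0.5829, -0.1187, 0.0379]]
top1 glass [ 579.6 -123.3] [30.8 39.6] 88.73 0.03658023590241053 [[0.5634, -0.1387, 0.0339], [0.5993, -0.1081, 0.0399]]
```

View pics/g1crop.png

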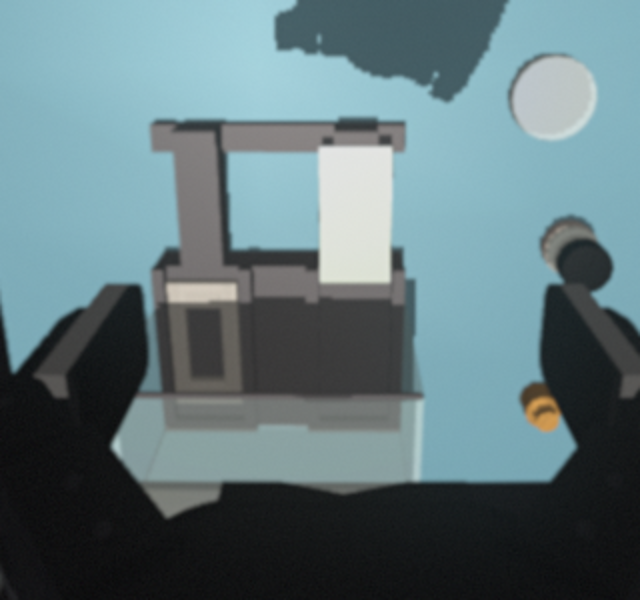

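The glass is at the front stop, centred near (0.532, -0.143, 0.036 top) with no yaw, at crop pixels (319–392, 146–284). The frame hasn't moved. Next I'll grasp it by the long edges and lift.

```bash
python3 - <<'E'
from h import *
D=np.array([[0,0,1],[0,1,0],[-1,0,0.]])
m.move_ptp((.532,-.143,.10),D); m.move_l((.532,-.143,.012),max_speed=.08)
f0=np.array(m.current_force())
m.set_gripper(0.0,20); f=np.array(m.current_force())-f0
print("grip",m.current_grip_width(),np.round(f,1),m.current_time())
m.move_l((.532,-.143,.03),max_speed=.04); print(np.round(np.array(m.current_force())-f0,1))
m.move_l((.532,-.143,.19),max_speed=.15)
m.move_ptp((.648,.2015,.16),D); m.dwell(.1)
cc=m.get_calibration("wrist"); im,d=shot("wrist","h1"); np.save("pics/h1_c.npy",cc,allow_pickle=True)
print([(np.round(r["at"],3).tolist(),round(r["confidence"],2)) for r in m.look_for("wrist","glass_center")[:3]])
print(m.current_time(),m.current_grip_width(),m.current_ee_pos())
im,X,c=view("h1"); x,y,z=X[...,0],X[...,1],X[...,2]
k=(abs(x-.648)<.09)&(abs(y-.2015)<.05)&(z>.165)&(z<.20)&(im.min(2)>110)
if k.sum()>30: print(k.sum(),np.round(np.percentile(X[k],[1,50,99],axis=0),4).tolist(),cv2.minAreaRect(X[k][:,:2].astype(np.float32)*1000))
E
```

```text
grip 0.577410639559688 [-0.7 -0.2  5. ] 32.1
[ 0.5 -1.  -1.2]
[([0.638, 0.198, 0.186], 0.58)]
35.4833 0.5807344644092922 [0.64823473 0.20040828 0.16028981]
22625 [[0.6019, 0.1749, 0.1828], [0.6356, 0.1994, 0.1842], [0.6794, 0.2237, 0.1855]] ((642.2413940429688, 195.86102294921875), (69.64412689208984, 82.02548217773438), 89.74832153320312)
```

View pics/h1.png

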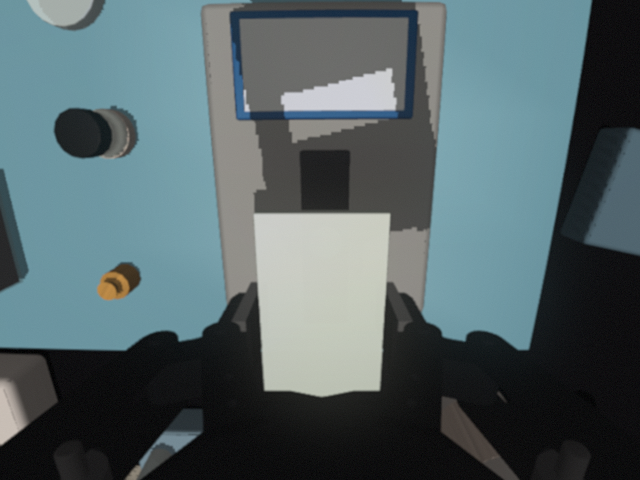

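The plate is held flat, with its front edge at row 212, columns 255–390. I'll measure its offset in the gripper precisely, correct for it, and lower with force checks.

```bash
python3 - <<'E'
from h import *
im,X,c=view("h1"); mask=(im.min(2)>110)
tcp=np.array([.64823,.20041,.16029])
rows=[]
for u in range(275,376,10):
    v=np.where(mask[195:300,u]&(abs(X[195:300,u,2]-.184)<.004))[0].min()+195
    o,dr=ray(c,(u,v-.5)); rows.append(o+dr*(.1842-o[2])/dr[2])
rows=np.array(rows); fe=rows[:,0].mean(); yaw=np.polyfit(rows[:,1],rows[:,0],1)[0]
ys=[]
for v in range(220,275,10):
    us=np.where(mask[v,200:440]&(abs(X[v,200:440,2]-.184)<.004))[0]+200
    ys.append([(lambda o,d:o+d*(.1842-o[2])/d[2])(*ray(c,(u,v)))[1] for u in(us.min()-.5,us.max()+.5)])
ys=np.array(ys); k=mask&(abs(X[...,2]-.184)<.004)&(abs(X[...,1]-.2)<.02); P=X[k]
A=np.linalg.lstsq(np.c_[P[:,:2],np.ones(len(P))],P[:,2],rcond=None)[0]
off=np.array([fe+.05-tcp[0],ys.mean()-tcp[1]]); print("front",fe,"yaw",-yaw,"width",np.diff(ys).mean(),"off",off,"tilt",A[:2])
np.save("off.npy",off)
E
```

```text
front 0.6013144788039279 yaw -0.0024973401549340407 width 0.049823447818377255 off [ 0.00308448 -0.00109635] tilt [-0.00025011  0.00135901]
```

```bash
python3 - <<'E'
from h import *
off=np.load("off.npy"); g=np.array([.6477,.2015])-off
m.move_l((*g,.10),max_speed=.1); m.dwell(.2); e=np.array(m.current_ee_pos()); print(e-[*g,.10])
g=g-(e[:2]-g)*(abs(e[:2]-g)<.003)
m.move_l((*g,.056),max_speed=.06); m.dwell(.2)
f0=np.mean([m.current_force() for _ in range(4)],0); z=.056; print(m.current_ee_pos(),m.current_time())
while z>.0465:
    z-=.0005; m.move_l((*g,z),max_speed=.02)
    f=np.mean([m.current_force() for _ in range(3)],0)-f0
    if z<.052: print(round(z,4),np.round(f,1),round(m.current_ee_pos()[2],4))
    if f[2]>3: break
print(m.current_ee_pos(),m.current_time())
m.dwell(.15); m.set_gripper(1.0); m.dwell(.2)
m.move_l((*g,.13),max_speed=.1)
m.move_l((.55,.2015,.30),max_speed=.25); m.dwell(.2)
cc=m.get_calibration("wrist"); shot("wrist","e1"); np.save("pics/e1_c.npy",cc,allow_pickle=True)
print([(np.round(r["at"],3).tolist(),round(r["confidence"],2)) for r in m.look_for("wrist","glass_center")[:3]],m.current_time(),m.current_force())
im,X,c=view("e1"); x,y,z=X[...,0],X[...,1],X[...,2]
k=(abs(x-.648)<.07)&(abs(y-.2015)<.04)&(z>.0715)&(z<.08)&(im.min(2)>100); P=X[k]
print(cv2.minAreaRect(P[:,:2].astype(np.float32)*1000),np.round(np.percentile(P,[1,50,99],axis=0),4).tolist())
print(np.linalg.lstsq(np.c_[P[:,:2],np.ones(len(P))],P[:,2],rcond=None)[0][:2])
E
```

```text
[3.48244711e-04 9.80043031e-05 7.29412625e-04]
[0.64445838 0.2025492  0.05639988] 37.5167
0.0515 [ 0.6 -0.5 -0.4] 0.0514
0.051 [-0.4 -0.  -0.4] 0.051
0.0505 [ 0.1 -0.6 -0.4] 0.0504
0.05 [-2.2 -1.2  4.4] 0.0504
[0.64432908 0.20254064 0.05035265] 40.5167
[([0.644, 0.203, 0.075], 0.78)] 43.4917 [-0.04837579 -0.33003135  0.03439385]
((648.082275390625, 201.56884765625), (130.1720733642578, 50.04500198364258), 0.04107052460312843) [[0.597, 0.1772, 0.0722], [0.644, 0.202, 0.0741], [0.696, 0.2261, 0.0758]]
[ 0.00015585 -0.00209957]
```

View pics/e1.png

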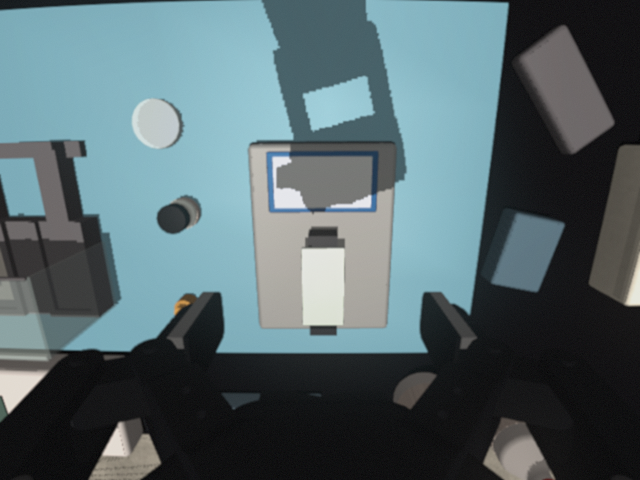

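The plate lies flat on the block (columns 302–344, rows 248–326) with its top at 0.074 m. Its centre is about (0.6465, 0.2016), and the lips show beyond both ends.

```bash
python3 - <<'E'
from h import *
print(m.sign_off())
E
```

```text
the job is handed in; nothing more can be done
None
```

The glass plate is on the reader's window block and the job is handed in. The last clock reading, before handing in, was 43.5 s of the allowed 61 s.

**Drawing it out:** I reached in at a 38° slant with the fingers shut, pressed with about 9–13 N and pulled the plate to the front stop. After the plate met the stop, the fingertip slid off its front edge. The wrist camera then showed the plate flat there, with its centre about 0.531–0.533 m in x against the expected 0.532.

**Picking up and setting down:** I gripped the long edges with 20 N and measured how the plate sat in the gripper. I corrected for that offset (3 mm along, 1 mm across) and lowered until I felt about 4 N, then let go and backed off.

**Last checks:**
- **Position:** the plate's centre is within about 1.5 mm of the window's centre along the block and under 1 mm across it.
- **Flatness:** the tilt is about 0.002 rad, the top is at 0.074 m as expected, and the yaw is near zero.
- **Surroundings:** the robot was touching nothing. The frame was last measured after the draw and had not moved. The bystanders in the last picture looked unmoved, but I did not measure them again.

**Disagreements:**
- The in-hand offset suggests the plate's centre at the stop was nearer 0.535 m, about 3 mm further in than the earlier views gave. That is still inside the 6 mm tolerance.
- The sideways force during the drag had the opposite sign to what I expected, and I did not find out why.
- The top camera's fit of the drawn plate was not usable and I discarded it.

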